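# Sweep copper offcuts off the bench block into the scrap tray

## Robot

A 6-joint arm with a two-finger parallel gripper is mounted at the origin on the work surface. World frame = base frame: x ahead of the robot, y to its left, z up, the work surface at z = 0. Lengths are in m, angles in degrees, forces in N, time in s.
With the tool pointing down it reaches from about 0.25 to 0.725 m from the base axis. Payload 9.7 kg.
Tool frame: the origin (TCP) lies midway between the tips of the shut fingers; the grasp point (between the pads) lies bot.hold_point_z behind it (bot.hold_point_z is the distance from the TCP to the grasp point, in m); z points along the fingers, y is the line along which they close (so a half turn about z gives the same grasp; the last joint's range is limited). The gripper opens to 85 mm and grips with 20 to 120 N. Pads are 22 mm wide; open, the fingers measure 114 mm over their backs; the gripper's body (76 mm by 85 mm) begins 54 mm behind the grasp point. The pads swing forward as they close: fully open they stand 13 mm farther back than shut.
Start: joints at [68.125, 4.979, 10.078, 95.1, 0, 90], TCP at [0.205, 0.51, 0.231] pointing down, gripper open.
Joint ranges: [-179.16, 179.16], [-48.56, 103.87], [-65.8, 70.77], [-126.05, 130.52], [-82.76, 87.17], [-180, 180]. Speed limits (degrees/s): [127.2, 127.2, 147.25, 180, 180, 180].

## Interface

Orientations are given as [roll, pitch, yaw] about the fixed x, y, z axes, in that order (R = Rz(yaw) Ry(pitch) Rx(roll)).
In Python, from workcell import bot, camera, camera_model, ticket gives the robot as it stands.
- The arm moves only by the tool send_rows, never from a script. Its argument "targets" is text: rows parted by semicolons, each of 5 numbers parted by spaces: the shift along the tool's x, y, z in mm, then the turn about the tool's z in degrees, then the closure in counts, from 0 (fully open) to 255 (shut). A call has 1 to 20 rows; each row is the pose to reach, as a shift and turn from the pose commanded when the call began, along the tool's axes at that moment; what a row does not reach only later rows make up. A row lasts 1/8 s, in which the tool goes at most 62.5 mm and 10.7 degrees, less where a joint would pass 70% of its speed; a pose out of reach is approached as far as the arm can. A call with a gripper value outside its range is refused whole. The fingers move at their own pace and stop on an object; "newtons" is the grip in N (left out, the last holds). Time passes only in rows, so rows that repeat a pose let the fingers close. It gives the time, the measured TCP pose, the force, the opening and the grip force at its end, in the units of the state.
- bot.get_obs(): the state, without advancing time (a new reading comes with each control period).
- camera(name): name is "scene" or "top" or "wrist"; returns the picture (400x640x3 uint8, blue, green, red); there is no depth.
- camera_model(name): a dict with "K" (3x3 intrinsics, pixels), "pose" (4x4, takes a point from camera to world coordinates); the wrist camera has in their place "T_tool_cam" (4x4, takes a point from camera to tool coordinates, whose origin is the TCP and whose axes are the flange's). Camera axes: x right, y down, z forward; pixel columns grow to the right and rows downward; lengths in m; the calibration is good to about 2 mm. The wrist camera is an equidistant fisheye: a pixel r from the principal point sees the ray r / f radians off the axis. A picture is of the moment at which its call begins: read the wrist's pose just before it. camera_model takes no time and is no camera call.
- ticket.job_done(): hands the job in; it is judged then, once.
The state is a dict: "time": time; "q": joint angles; "qd": joint speeds; "joint_efforts": joint torques, N m; "ee_pos": TCP position; "tcp_rot": TCP orientation; "wrist_force": force on the tool from outside, world axes, zero at the start; "torque": the same for the moment, N m; "opening": finger opening in m; "grasp_force": force on a finger pad.
Only numpy, scipy, OpenCV 4.12 (cv2) and the standard library are available. Lean on these libraries where they do the work, as an engineer would, in place of code of your own. Each camera call takes 0.05 s, during which the arm holds its last target. There are 200 camera calls.

## Task

Sweep the three copper offcuts off the grey-topped bench block into the empty red scrap tray, pushing them along with the fingertips and never picking them up. The blue tray at the block's other side holds good rivets: let nothing fall into it. Leave the steel punch standing where it is on the block, and do not disturb the mallet and the bowl.

Things in the scene. Friction and masses are not known exactly. Their poses are not given: they have to be found in the camera images.
- block: Fixed wooden bench block capped with a grey painted steel plate, 300 mm along its x, 260 mm along its y, flat bare top 45 mm above the bench, no rim. Origin: centre of its underside, on the bench. One tray lies along each of its two y edges (y = +130 and -130 mm); the top plate (20 mm thick) overhangs 14 mm at these two sides. It stands turned by up to 0.2 rad.
- scrap_tray: Fixed red painted open tray, empty, 280 mm along x, 130 mm along y, 22 mm high, walls and floor 4 mm thick. Origin: centre of its underside, on the bench. Its axes are parallel to the block's; its centre is 183 mm from the block's centre along the block's +y or -y (either side). Its near wall is tucked under the block's overhang, so what is pushed over that edge of the block drops straight in.
- rivet_tray: Fixed blue painted tray of the same size along the other y edge of the block, with copper rivets fixed in it. Origin: centre of its underside. Nothing may be swept into it.
- disc: Loose copper disc, 28 mm diameter, 10 mm thick, about 55 g, lying flat on the block. Origin: centre of its underside. The three offcuts and the punch start at four different places along the block's x, 60 mm apart (about -90, -30, +30, +90 mm, each within 7 mm), in any order, and each within 55 mm of the block's middle along its y; all slide freely on the plate.
- square: Loose square copper offcut, 28 x 28 mm, 10 mm thick, about 70 g, flat on the block, any yaw. Origin: centre of its underside.
- strip: Loose oblong copper offcut, 22 mm along its x, 34 mm along its y, 10 mm thick, about 67 g, flat on the block, any yaw. Origin: centre of its underside.
- punch: Loose dark steel doming punch standing upright on the block among the offcuts, 22 mm diameter, 38 mm tall with a rounded narrower top, 160 g. Origin: centre of its underside. To be left standing where it is.
- mallet: Loose wooden mallet about 260 mm long, lying on the bench beside one of the trays, handle to the robot. Origin: on its underside. To be left alone.
- bowl: Loose copper bowl, 110 mm across and 50 mm high, on the bench beside the other tray. Origin: centre of its underside. To be left alone.

How it is judged (in metres and radians):
At the end, for the whole second after the job is handed in: All three copper offcuts lie at rest (under 20 mm/s) inside the red scrap tray (origins within its outline of 280 x 130 mm and under 30 mm above the bench), and the punch stands upright (within 0.2 rad) within 20 mm of where it began (x of disc in the frame of scrap_tray between -0.14 and 0.14 m and y of disc in the frame of scrap_tray between -0.065 and 0.065 m and height (world z) of each of disc, square, strip below 0.03 m and linear speed of each of disc, square, strip below 0.02 m/s and x of square in the frame of scrap_tray between -0.14 and 0.14 m and y of square in the frame of scrap_tray between -0.065 and 0.065 m and x of strip in the frame of scrap_tray between -0.14 and 0.14 m and y of strip in the frame of scrap_tray between -0.065 and 0.065 m and angle between punch's own z axis and vertical below 0.2 rad and distance of punch from where it was at the start of the episode below 0.02 m); the robot touches nothing.
It fails at once if an offcut is picked up (its origin more than 22 mm above the block's top) (height (world z) of any of disc, square, strip above 0.067 m).
It fails at once if the punch is shifted by more than 20 mm or tipped by more than 0.35 rad (distance of punch from where it was at the start of the episode above 0.02 m or angle between punch's own z axis and vertical above 0.35 rad).
It fails at once if the mallet or the bowl is shifted by more than 20 mm (distance of any of mallet, bowl from where it was at the start of the episode above 0.02 m).
It fails at once if an offcut lies in the blue rivet tray ((y of disc in the frame of rivet_tray between -0.065 and 0.065 m and x of disc in the frame of rivet_tray between -0.14 and 0.14 m and height (world z) of disc below 0.035 m) or (y of square in the frame of rivet_tray between -0.065 and 0.065 m and x of square in the frame of rivet_tray between -0.14 and 0.14 m and height (world z) of square below 0.035 m) or (y of strip in the frame of rivet_tray between -0.065 and 0.065 m and x of strip in the frame of rivet_tray between -0.14 and 0.14 m and height (world z) of strip below 0.035 m)).
It also fails if it takes over 72 s, if anything falls off the work surface, if the arm or the gripper's body presses on something with over 40 N, if the wrist force passes 120 N, or if a joint passes its speed limit or range.

## Working session

There is one attempt and no reset: what is moved stays moved. The work goes in short steps, Python scripts to look and compute and a tool call to move; the robot and the scene stay as the last step left them, time stands still between calls to the robot, and variables do not carry over. Pictures are saved under pics/ and viewed, at most 10 in all, crops included, and the job is handed in when it is done.

Besides the shell and the picture viewer there is one more tool, called after ">>>" in YAML: its name, and indented under it one key for each argument. send_rows: Moves the arm, as the interface text tells. Its arguments: {"type":"object","properties":{"targets":{"type":"string"},"newtons":{"type":"number"}},"required":["targets"]}

```bash
mkdir -p pics
python3 - <<'E'
from workcell import bot,camera,camera_model
import cv2,numpy as np
o=bot.get_obs();print(o,bot.hold_point_z)
for n in("top","scene"):
    im=camera(n);cv2.imwrite(f"pics/{n}0.png",im);m=camera_model(n);print(n,np.round(m["K"],1).tolist(),np.round(m["pose"],4).tolist())
E
```

```text
{'time': 0.0, 'q': array([6.81241382e+01, 5.00985082e+00, 1.00324474e+01, 9.50986040e+01,
       2.16472290e-03, 8.99996982e+01]), 'qd': array([-0.08260479,  0.11249225,  0.055103  ,  0.006613  ,  0.00397136,
        0.06291346]), 'joint_efforts': array([ 1.15267179e-03, -5.20381558e+01,  4.64810050e+01,  1.62853027e-02,
        5.64079642e-05,  4.60621141e-07]), 'ee_pos': array([0.20483035, 0.51018133, 0.23057708]), 'tcp_rot': array([-1.79923993e+02, -2.16512129e-03,  1.58124437e+02]), 'wrist_force': array([-0.39017855, -0.11378326,  0.85522402]), 'torque': array([-0.04978958,  0.04169339, -0.01431327]), 'grasp_force': 0.0, 'opening': 0.08521181543106716} 0.0187
top [[461.5, 0.0, 326.3], [0.0, 461.5, 203.7], [0.0, 0.0, 1.0]] [[0.0714, -0.976, 0.2056, 0.2593], [-0.9974, -0.0694, 0.0167, -0.0118], [-0.002, -0.2063, -0.9785, 1.5141], [0.0, 0.0, 0.0, 1.0]]
scene [[404.6, 0.0, 321.8], [0.0, 404.6, 200.4], [0.0, 0.0, 1.0]] [[0.6436, 0.5105, -0.5703, 1.1564], [0.7653, -0.4376, 0.472, -0.5089], [-0.0086, -0.7402, -0.6723, 0.7768], [0.0, 0.0, 0.0, 1.0]]
```

View pics/top0.png

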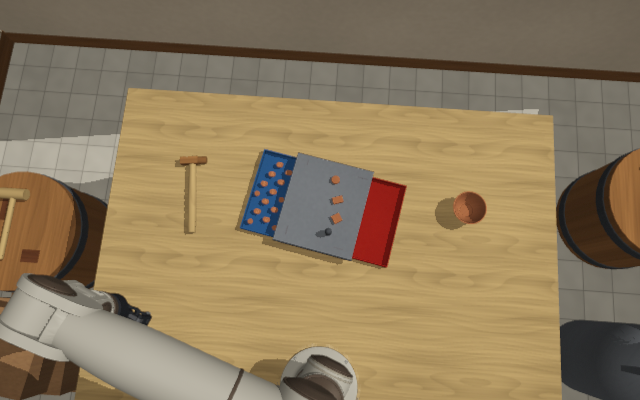

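```bash
cat > h.py <<'E'
from workcell import bot,camera,camera_model
import cv2,numpy as np
def proj(m,P):
    T=np.linalg.inv(m["pose"]);p=(T[:3,:3]@np.asarray(P,float).T).T+T[:3,3];q=(m["K"]@p.T).T
    return q[:,:2]/q[:,2:]
# rectified: col=(ymax-y)*s,row=(xmax-x)*s on plane z
def rect(im,m,z,x0,x1,y0,y1,s):
    c=[(x1,y1),(x1,y0),(x0,y0),(x0,y1)]
    w,h=int((y1-y0)*s),int((x1-x0)*s)
    H=cv2.getPerspectiveTransform(proj(m,[(a,b,z) for a,b in c]).astype(np.float32),np.float32([(0,0),(w,0),(w,h),(0,h)]))
    return cv2.warpPerspective(im,H,(w,h),flags=cv2.INTER_CUBIC)
E
python3 - <<'E'
from h import *
for n in("top","scene"):
    m=camera_model(n);im=cv2.imread(f"pics/{n}0.png")
    r=rect(im,m,0.045,.25,.65,-.26,.24,1500 if n=="top" else 1500)
    for i in range(0,9):
        cv2.line(r,(0,i*75),(8,i*75),(0,255,255),1)
    for i in range(0,11): cv2.line(r,(i*75,0),(i*75,8),(0,255,255),1)
    cv2.imwrite(f"pics/r_{n}.png",r)
E
```

```text
(no output)
```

View pics/r_top.png

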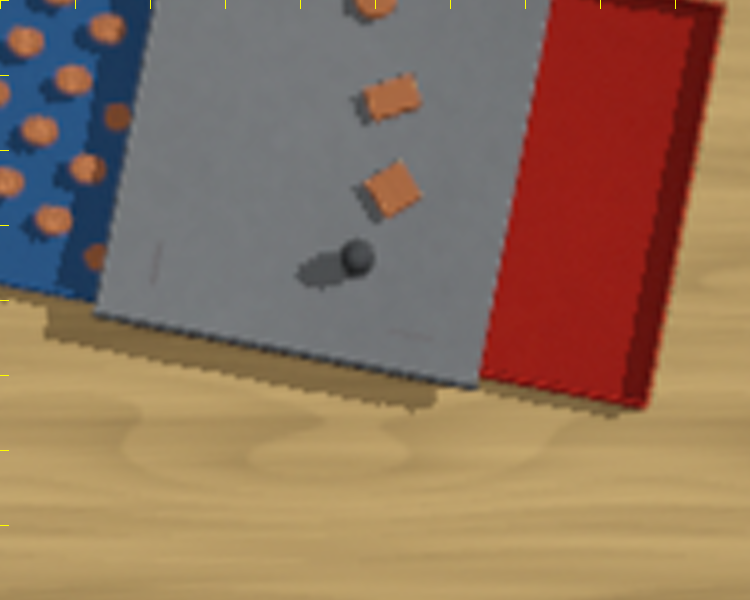

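View pics/r_scene.png

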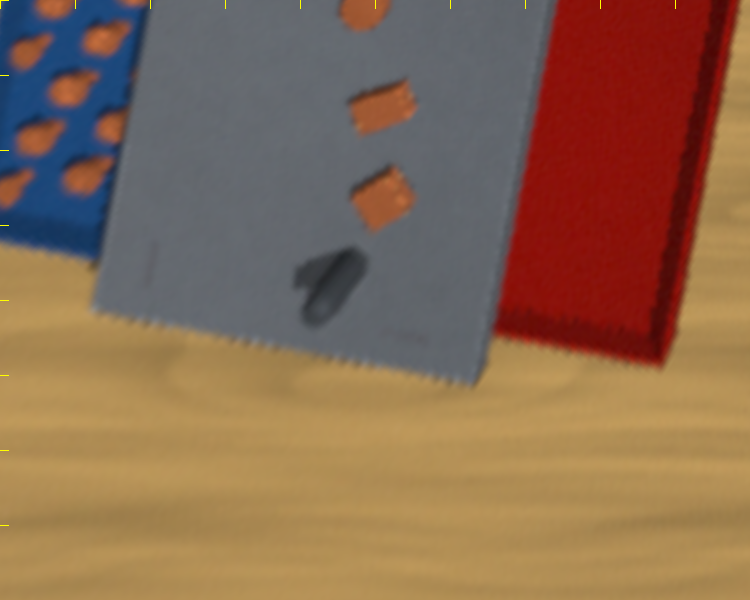

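The rectified top view (1500 px/m) shows block corners at (95,315) and (478,387). The strip is at about (391,101), the square at (390,190), the punch base at (353,263) and the disc near (375,5). The red tray is on the −y side and the block is turned about −10.7°. I'll hover behind the disc with the fingers partly open.

>>> send_rows:
  targets: "-20 -9 0 3 210;-55 -25 0 8 210;-95 -43 0 14 210;-140 -63 0 20 210;-185 -84 0 26 210;-230 -104 0 32 210;-275 -125 0 38 210;-320 -145 0 44 210;-365 -165 0 50 210;-410 -186 0 56 210;-455 -206 10 62 210;-500 -226 30 68 210;-540 -245 50 73 210;-570 -258 65 77 210;-587 -266 76 79 210;-594 -269 80 79 210;-594 -269 80 79 210;-594 -269 80 79 210;-594 -269 80 79 210"
  newtons: 20

```text
time: 2.48
ee_pos: [0.6558, 0.0402, 0.1522]
tcp_rot: [179.9, -0.0, 79.2]
wrist_force: [-0.3, 0.0, -0.4]
opening: 0.0153
grasp_force: 0.0
```

Run:
```python
from h import *
o=bot.get_obs();im=camera("wrist");m=camera_model("wrist")
print(o["time"],o["ee_pos"],o["tcp_rot"],o["opening"]);print(m)
cv2.imwrite("pics/w1.png",im);np.savez("w1.npz",p=o["ee_pos"],r=o["tcp_rot"])
```

```text
2.475 [0.65580837 0.04023839 0.15220211] [ 1.79935847e+02 -2.07725601e-02  7.91966902e+01] 0.015341970213009062
{'K': array([[309.70691629,   0.        , 316.67676398],
       [  0.        , 309.70691629, 200.3628023 ],
       [  0.        ,   0.        ,   1.        ]]), 'T_tool_cam': array([[-5.46314140e-06, -9.58565773e-01, -2.84871301e-01,
         7.26560715e-02],
       [ 9.99999057e-01, -3.96374582e-04,  1.31458652e-03,
         1.16514072e-03],
       [-1.37303339e-03, -2.84871025e-01,  9.58564872e-01,
        -1.42728857e-01],
       [ 0.00000000e+00,  0.00000000e+00,  0.00000000e+00,
         1.00000000e+00]])}
```

View pics/w1.png

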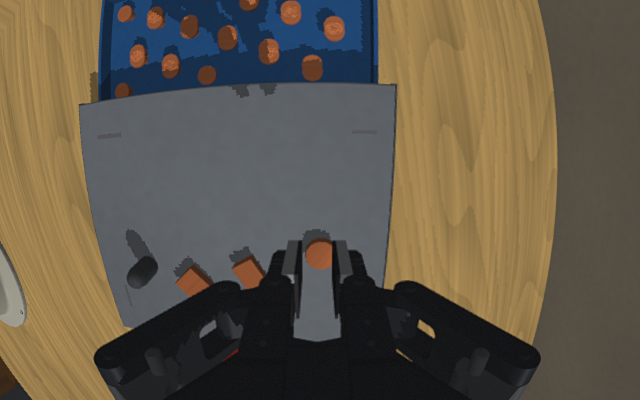

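```bash
cat >> h.py <<'E'
from scipy.spatial.transform import Rotation as Ro
C=np.array([.5635,.0211]);a=np.radians(-10.7);bx=np.array([np.cos(a),np.sin(a)]);by=np.array([-np.sin(a),np.cos(a)])
def toblk(p): d=np.asarray(p)[:2]-C; return np.round([d@bx*1000,d@by*1000],1)
def wrist(px,z,pos,rot):
    m=camera_model("wrist");K=m["K"];T=np.eye(4);T[:3,:3]=Ro.from_euler("xyz",rot,degrees=True).as_matrix();T[:3,3]=pos
    T=T@m["T_tool_cam"];u=(np.array(px)-K[:2,2])/K[0,0];t=np.linalg.norm(u)
    d=T[:3,:3]@np.r_[u/t*np.sin(t),np.cos(t)];return T[:3,3]+d*(z-T[2,3])/d[2]
E
python3 - <<'E'
from h import *
d=np.load("w1.npz")
print("tcp",toblk(d["p"]))
for n,p,z in [("FL",(80,104),.045),("FR",(396,85),.045),("disc",(319,254),.055),("strip",(248,271),.055),("sq",(193,280),.055),("punchbase",(136,278),.045),("punchtop",(150,266),.083)]: print(n,toblk(wrist(p,z,d["p"],d["r"])))
E
```

```text
tcp [87.2 35.9]
FL [-143.7  133.8]
FR [153.1 131.5]
disc [ 90.7 -10.9]
strip [ 26.9 -28.8]
sq [-29.2 -41.5]
punchbase [-104.2  -51.6]
punchtop [-55.7 -13.3]
```

Wrist view: disc at (319,254), between the fingers and ahead of them; strip about (248,271), square about (193,280), punch at (142,272). This agrees with the top view to about 5 mm. I'll descend behind the disc.

>>> send_rows:
  targets: "0 2 25 0 210;0 2 55 0 210;0 2 80 0 210;0 2 94 0 210;0 2 99 0 210;0 2 102 0 210;0 2 102 0 210"

```text
time: 3.4
ee_pos: [0.6582, 0.0391, 0.05]
tcp_rot: [179.9, -0.0, 79.1]
wrist_force: [-0.2, 0.2, -0.0]
opening: 0.0152
grasp_force: 0.0
```

Run:
```python
from h import *
o=bot.get_obs();print(o["ee_pos"],toblk(o["ee_pos"]),o["wrist_force"])
cv2.imwrite("pics/w2.png",camera("wrist"))
```

```text
[0.65824338 0.03909951 0.04999928] [89.8 35.3] [-0.21242758  0.18827656 -0.03128716]
```

View pics/w2.png

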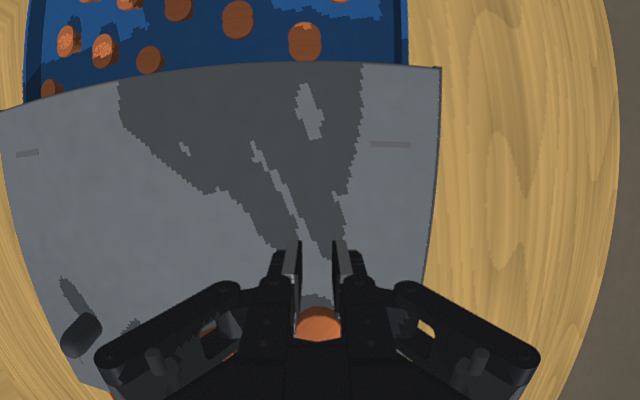

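The disc sits at (318,323), ahead of the tips and centred between them. Now I'll sweep it along −tool x and over the edge.

>>> send_rows:
  targets: "-6 0 0 0 210;-14 0 0 0 210;-23 0 0 0 210;-32 0 0 0 210;-41 0 0 0 210;-51 0 0 0 210;-61 0 0 0 210;-71 0 0 0 210;-81 0 0 0 210;-91 0 0 0 210;-101 0 0 0 210;-111 0 0 0 210;-121 0 0 0 210;-131 0 0 0 210;-141 0 0 0 210;-151 0 0 0 210;-160 0 0 0 210;-168 0 0 0 210;-174 0 0 0 210;-174 0 0 0 210"

```text
time: 5.95
ee_pos: [0.625, -0.1322, 0.0493]
tcp_rot: [180.0, 0.0, 79.1]
wrist_force: [-0.7, -0.6, -0.3]
opening: 0.0149
grasp_force: 0.0
```

Run:
```python
from h import *
o=bot.get_obs();print(o["ee_pos"],toblk(o["ee_pos"]),o["wrist_force"])
A=cv2.imread("pics/top0.png");im=camera("top");s=camera("scene")
r=cv2.resize(im[130:280,220:430],None,fx=3.5,fy=3.5,interpolation=2)[:300]
m=camera_model("scene");c=proj(m,[(*C,.045)])[0].astype(int);print(c)
r2=cv2.resize(s[max(0,c[1]-75):c[1]+75,c[0]-183:c[0]+184],(735,300),interpolation=2)
cv2.imwrite("pics/c1.png",np.vstack([r,r2]))
```

```text
[ 0.62498302 -0.1322129   0.04928281] [  88.9 -139.2] [-0.70066833 -0.5995519  -0.26834926]
[333 203]
```

View pics/c1.png

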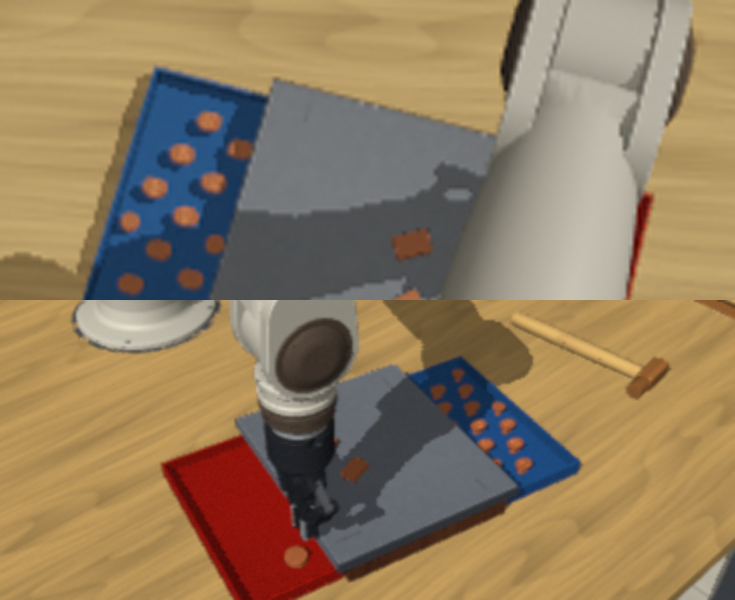

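The disc lies in the red tray at (296,557) in the lower picture, and the strip is still at (412,243) in the upper one. Next I'll lift, move behind the strip and descend.

>>> send_rows:
  targets: "0 0 -15 0 210;0 0 -40 0 210;10 -4 -60 0 210;35 -15 -65 0 210;65 -27 -65 0 210;95 -40 -65 0 210;122 -52 -65 0 210;142 -60 -65 0 210;149 -62 -60 0 210;149 -62 -45 0 210;149 -62 -25 0 210;149 -62 -8 0 210;149 -62 0 0 210;149 -62 0 0 210"

```text
time: 7.8
ee_pos: [0.592, 0.0259, 0.0486]
tcp_rot: [-179.9, 0.0, 79.1]
wrist_force: [-0.2, -0.1, -0.8]
opening: 0.015
grasp_force: 0.0
```

Run:
```python
from h import *
o=bot.get_obs();print(o["ee_pos"],toblk(o["ee_pos"]),o["wrist_force"])
cv2.imwrite("pics/w3.png",camera("wrist"))
```

```text
[0.59197332 0.02588032 0.0485738 ] [27.1 10. ] [-0.20151157 -0.05019567 -0.76088102]
```

View pics/w3.png

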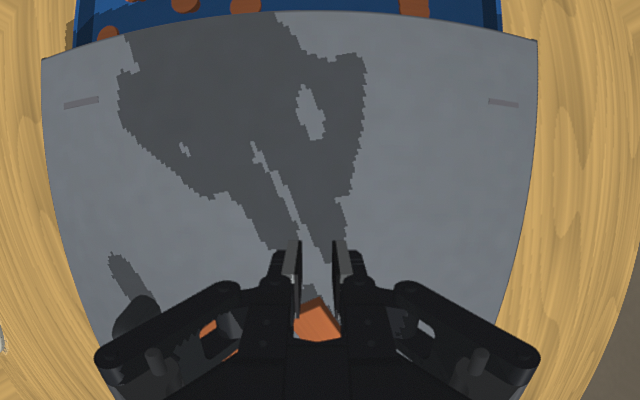

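The strip is just ahead of the tips at (318,322), with a corner facing the gap. Pushing now.

>>> send_rows:
  targets: "-5 0 0 0 210;-11 0 0 0 210;-18 0 0 0 210;-26 0 0 0 210;-34 0 0 0 210;-42 0 0 0 210;-50 0 0 0 210;-59 0 0 0 210;-68 0 0 0 210;-77 0 0 0 210;-86 0 0 0 210;-95 0 0 0 210;-104 0 0 0 210;-113 0 0 0 210;-122 0 0 0 210;-131 0 0 0 210;-139 0 0 0 210;-146 0 0 0 210;-150 0 0 0 210;-150 0 0 0 210"

```text
time: 10.35
ee_pos: [0.5639, -0.1213, 0.0492]
tcp_rot: [-180.0, -0.0, 79.1]
wrist_force: [-0.0, 0.5, 0.4]
opening: 0.015
grasp_force: 0.0
```

Run:
```python
from h import *
o=bot.get_obs();print(o["ee_pos"],toblk(o["ee_pos"]),o["wrist_force"])
s=camera("scene");c=(333,203)
cv2.imwrite("pics/c2.png",cv2.resize(s[c[1]-75:c[1]+90,c[0]-133:c[0]+110],None,fx=3,fy=3,interpolation=2))
```

```text
[ 0.56392977 -0.12128522  0.04924485] [  26.9 -139.8] [-0.03444599  0.50269414  0.39104597]
```

View pics/c2.png

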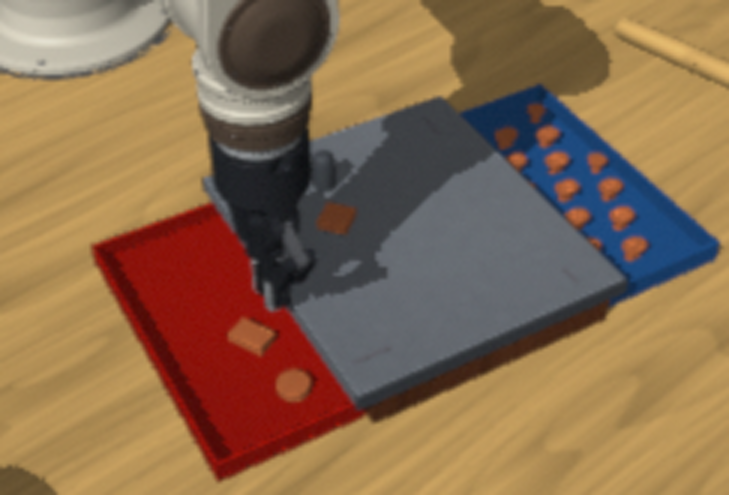

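The strip is at (252,336) and the disc at (294,385), both in the red tray. The square (336,218) and the punch are untouched. I'll go to the square, keeping slightly to the side away from the punch.

>>> send_rows:
  targets: "0 0 -15 0 210;0 0 -40 0 210;10 -4 -65 0 210;35 -14 -75 0 210;65 -25 -75 0 210;95 -37 -75 0 210;120 -47 -75 0 210;136 -54 -75 0 210;142 -55 -70 0 210;142 -55 -50 0 210;142 -55 -28 0 210;142 -55 -10 0 210;142 -55 0 0 210;142 -55 0 0 210"

```text
time: 12.15
ee_pos: [0.5365, 0.0285, 0.0487]
tcp_rot: [-179.9, 0.0, 79.1]
wrist_force: [0.5, -0.6, 0.6]
opening: 0.0148
grasp_force: 0.0
```

Run:
```python
from h import *
o=bot.get_obs();print(o["ee_pos"],toblk(o["ee_pos"]),o["wrist_force"])
cv2.imwrite("pics/w4.png",camera("wrist"))
```

```text
[0.53647309 0.02852049 0.04873743] [-27.9   2.3] [ 0.510506   -0.61482848  0.63224713]
```

View pics/w4.png

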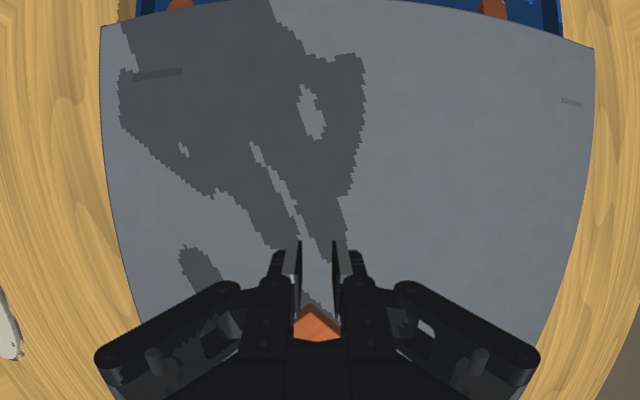

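The square's corner at (311,308) points into the finger gap. I'll push it with a slight drift away from the punch.

>>> send_rows:
  targets: "-5 0 0 0 210;-11 0 0 0 210;-18 0 0 0 210;-26 0 0 0 210;-33 1 0 0 210;-40 2 0 0 210;-48 3 0 0 210;-56 4 0 0 210;-64 5 0 0 210;-72 5 0 0 210;-81 5 0 0 210;-90 5 0 0 210;-99 5 0 0 210;-108 5 0 0 210;-117 5 0 0 210;-125 5 0 0 210;-133 5 0 0 210;-139 5 0 0 210;-143 5 0 0 210;-143 5 0 0 210"

```text
time: 14.7
ee_pos: [0.5146, -0.1128, 0.0492]
tcp_rot: [-180.0, -0.0, 79.1]
wrist_force: [-0.2, 0.2, 0.2]
opening: 0.0149
grasp_force: 0.0
```

>>> send_rows:
  targets: "0 0 -15 0 210;0 0 -45 0 210;0 0 -80 0 210;0 40 -110 0 210;0 80 -120 0 210;0 80 -120 0 210;0 80 -120 0 210"

```text
time: 15.58
ee_pos: [0.5929, -0.1274, 0.1695]
tcp_rot: [-180.0, -0.0, 79.1]
wrist_force: [1.0, -0.3, 0.2]
opening: 0.0153
grasp_force: 0.0
```

Run:
```python
from h import *
s=camera("scene");t=camera("top");c=(333,203)
r=cv2.resize(s[c[1]-75:c[1]+90,c[0]-133:c[0]+110],(442,300),interpolation=2)
r2=cv2.resize(t[140:280,220:420],(429,300),interpolation=2)
cv2.imwrite("pics/c3.png",np.vstack([r,cv2.copyMakeBorder(r2,0,0,0,13,0)]))
o=bot.get_obs();print(o["time"],toblk(o["ee_pos"]))
```

```text
15.675 [  56.1 -140.6]
```

View pics/c3.png

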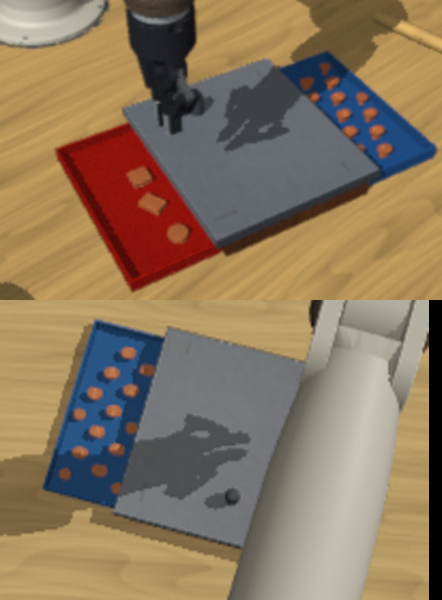

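All three offcuts lie flat in the red tray at (139,177), (152,203) and (178,233). The punch stands at full-frame top pixel (328,231), the same as before.

```bash
python3 -c "
from workcell import ticket
print(ticket.job_done())"
```

```text
the job is handed in; nothing more can be done
None
```

I swept all three offcuts into the red scrap tray with the fingertips and handed the job in at about 16 s; the last pictures show them lying there, the punch standing where it was and no offcut in the blue tray, but the hand-in gave no verdict.

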